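Fit the toothed blade in the bread slicer and clear its blade-change lock

TASK

Change the bread slicer's blade: take the toothed blade with the red grip by its grip and lay it flat into the sloped seat of the slicer, toothed edge up the slope, so that its notch drops over the pin and it lies flush in the seat; set it down, do not let it fall. Let go of it, then press the white key (register the blade) all the way down, let it come up, and press the green key (clear the lock) all the way down, one key at a time and not before the blade is seated. Leave the blade seated and both keys up, and do not shift the plain blade or the espresso cup.

Things in the scene. Friction and masses are not known exactly. Their poses are not given: they have to be found in the camera images.
- toothed_blade: the blade to fit, loose, 0.2 kg, flat on the cutting board: steel plate 56 mm wide (own x), 130 mm long (own y), 5 mm thick, teeth along its +x long edge; red grip bar on its middle, 16 mm wide (x), 70 mm long (y), its top 31 mm above the plate's underside. Origin: centre of the underside, z up through the grip, centre of mass near the grip's middle
- toothed_blade_notch (a point): where the pin belongs in the toothed blade: in the notch, at the underside, at (-18, +40, 0) mm in the blade's frame. The notch is 14 mm wide (y), open at the back (-x) long edge, 18 mm deep; being off centre it fits the seat only one way round
- plain_blade: a blade of the same shape and size with a straight edge and a grey grip bar, loose, lying on the same board; stays where it is. Which of the two blades lies on the left varies
- board: wooden cutting board, fixed, 300 x 200 mm, top 22 mm above the worktop, long side roughly along the world's x; origin: centre of its underside, own y along the long side. A piece of bread 49 mm tall lies on its near end. Behind board and slicer stands a glass display case, 400 mm tall, its front at world x = 0.60
- slicer: table-top bread slicer, fixed: white wedge-shaped housing 205 mm deep (own x), 173 mm wide (own y); origin: centre of its underside, low front to own -x, which faces roughly to the world's +y. Its top is a deck rising 30 degrees from front to back, 98 mm high in the middle. Rails 9 mm high run up the deck beside the seat; a black carriage 45 mm high is parked at the deck's upper end
- blade_seat: the blade seat, fixed in the slicer's deck: origin at the foot of the pin on the seat's floor; own x points up the slope (30 degrees above level), y to the slicer's left, z out of the deck at right angles. Single brass pin, 10 mm in diameter, 9.6 mm tall, tapered tip. The seat is a recess 5 mm deep, x = -10 to +52 mm, y = -109 to +29 mm; the deck round it is flush with a seated blade
- seat_home (a point): where the blade's origin belongs, on the seat's floor, at (21, -40, 0) mm in the seat's frame, axes of blade and seat parallel; the play about it is 3 mm up or down the slope and 2 mm to either side (pin in notch). The carriage begins 79 mm up the slope from here. Weight and friction hold the blade
- white_key (a joint): travel of the white round key, m: 0 up, 0.006 fully down; spring, about 1.5 N to start and 5 N fully down; springs back when let go
- white_key_top (a point): centre of the top of the white key (28 mm in diameter, on the low front end of the deck, the left one of the two); pressed along the seat's -z. It stands 10 mm proud of its black collar (44 mm in diameter)
- green_key (a joint): travel of the green round key, m: as the white one
- green_key_top (a point): centre of the top of the green key, same size, 60 mm beside the white one (to the seat's -y)
- cup: green and white espresso cup, about 65 mm across and 55 mm tall, loose on the worktop before the slicer; stays where it is

How it is judged:
By the outcome, as a careful person would: the job done as asked, in the order asked, and still so for the second after the job is handed in, with the robot touching nothing.
It also fails if it takes over 58 s, if anything falls off the work surface, if the arm or the gripper's body presses on something with over 40 N, if the wrist force passes 120 N, or if a joint passes its speed limit or range.

ROBOT

A 7-joint arm with a two-finger parallel gripper is mounted at the origin on the work surface; the furniture and walls round the work are solid. World frame = base frame: x ahead of the robot, y to its left, z up, the work surface at z = 0. Lengths are in m, angles in rad, forces in N, time in s.
With the tool pointing down it reaches from about 0.4 to 0.85 m from the base axis. Payload 10.4 kg.
Tool frame: the origin (TCP) lies midway between the tips of the shut fingers; the grasp point (between the pads) lies 19 mm behind it; z points along the fingers, y is the line along which they close (so a half turn about z gives the same grasp; the last joint's range is limited). The gripper opens to 85 mm and grips with 20 to 120 N. Pads are 22 mm wide; open, the fingers measure 114 mm over their backs; the gripper's body (76 mm by 85 mm) begins 54 mm behind the grasp point. The pads swing forward as they close: fully open they stand 13 mm farther back than shut.
Start: joints at [-1.351, 0.332, -0.065, 1.46, 0.022, 1.35, -0.088], TCP at [0.15, 0.607, 0.204] pointing down, gripper open.
Joint ranges: [-2.6, 2.6], [-0.5, 2.12], [-1.47, 1.34], [0.16, 2.42], [-1.27, 4.41], [0.06, 2.06], [-2.6, 2.6]. Speed limits (rad/s): [2.22, 2.22, 2.79, 2.79, 3.14, 3.14, 3.14].

INTERFACE

Orientations are given as a unit quaternion [x, y, z, w].
In Python, from workcell import get_obs, camera, camera_params, hand_in gives the robot as it stands.
- The arm moves only by the tool carry_out, never from a script. Its argument "commands" is a list that holds one entry, the list of rows, each a list of 6 numbers: the shift along the tool's x, y, z in units of 40 mm (1.0 is 40 mm), then the turn, a rotation vector about the tool's x, y, z in units of 6 degrees (1.0 is 6 degrees). In form: [[[x, y, z, ax, ay, az], ...]]. A call has 1 to 20 rows; each row shifts and turns the commanded pose from where the row before left it, along the tool's axes as they then stand; what a row does not reach is not made up. A row lasts 1/12 s, in which the tool goes at most 41.7 mm and 7.16 degrees, less where a joint would pass 70% of its speed; a pose out of reach is approached as far as the arm can. A call is refused whole if a number of a shift passes 1 or a number of a turn 1, either way. A call with a gripper value outside its range is refused whole. "hand" is the closure, from -1 (fully open) to 1 (shut), set as the call begins (left out, the last holds). The fingers move at their own pace and stop on an object; "force" is the grip in N (left out, the last holds). Time passes only in rows, so rows that do not move let the fingers close. It gives the time, the measured TCP pose, the force, the opening and the grip force at its end, in the units of the state.
- get_obs(): the state, without advancing time (a new reading comes with each control period).
- camera(name): name is "scene" or "side" or "wrist"; returns the picture (420x560x3 uint8, red, green, blue); there is no depth.
- camera_params(name): a dict with "mtx" (3x3 intrinsics, pixels), "R" (3x3) and "t" (3): a world point X has camera coordinates R X + t. Camera axes: x right, y down, z forward; pixel columns grow to the right and rows downward; lengths in m; the calibration is good to about 2 mm. A picture is of the moment at which its call begins: read the wrist's pose just before it. camera_params takes no time and is no camera call; for the wrist camera it gives the pose at the moment of the call.
- hand_in(): hands the job in; it is judged then, once.
The state is a dict: "clock": time; "joint_pos": joint angles; "joint_velocities": joint speeds; "tau": joint torques, N m; "position": TCP position; "ee_rot": TCP orientation; "ft_force": force on the tool from outside, world axes, zero at the start; "torque": the same for the moment, N m; "grip_width": opening from 0.0 (shut) to 1.0 (fully open); "grasp_force": force on a finger pad.
Only numpy, scipy, OpenCV 4.12 (cv2) and the standard library are available. Lean on these libraries where they do the work, as an engineer would, in place of code of your own. Each camera call takes 0.05 s, during which the arm holds its last target. There are 200 camera calls.

## Working session

There is one attempt and no reset: what is moved stays moved. The work goes in short steps, Python scripts to look and compute and a tool call to move; the robot and the scene stay as the last step left them, time stands still between calls to the robot, and variables do not carry over. Pictures are saved under pics/ and viewed, at most 10 in all, crops included, and the job is handed in when it is done.

Besides the shell and the picture viewer there is one more tool, called after ">>>" as name(argument=value, ...), one argument or row to a line, values as JSON. carry_out: Moves the arm, as the interface text tells. Its arguments: {"type":"object","properties":{"commands":{"type":"array"},"hand":{"type":"number"},"force":{"type":"number"}},"required":["commands"]}

```bash
mkdir -p pics; ls
python3 - <<'E'
from workcell import *
import cv2
o=get_obs();print(o)
for n in("scene","side","wrist"):
    im=camera(n);cv2.imwrite(f"pics/{n}0.png",im[:,:,::-1]);p=camera_params(n);print(n,p)
E
```

```text
pics
{'clock': 0.0, 'joint_pos': array([-1.35063048,  0.33291695, -0.06473132,  1.4609327 ,  0.02162038,
        1.3498741 , -0.08852736]), 'joint_velocities': array([-2.92756175e-05,  1.19373105e-03, -1.00794494e-03, -1.21157926e-03,
        9.39796801e-04,  9.33387591e-04,  7.16811728e-05]), 'tau': array([-9.88076658e-05, -6.25455093e+01,  4.91692638e-02, -3.91594934e+01,
        1.62943115e-02,  9.94030503e-03, -6.79588695e-06]), 'position': array([0.15014033, 0.60628236, 0.203092  ]), 'ee_rot': array([ 1.21071371e-01,  9.92643546e-01, -7.15522422e-04, -5.00482257e-05]), 'ft_force': array([-0.85610526, -0.00719607,  0.30051453]), 'torque': array([-0.01540063, -0.05845692, -0.01248225]), 'grasp_force': 0.0, 'grip_width': 0.9968095725911602}
scene {'mtx': array([[400.53612029,   0.        , 281.76778808],
       [  0.        , 400.53612029, 210.57740353],
       [  0.        ,   0.        ,   1.        ]]), 'R': array([[ 0.49162505, -0.87065307, -0.01637173],
       [-0.3632798 , -0.18797143, -0.91252097],
       [ 0.79141177,  0.45456569, -0.40870214]]), 't': array([-0.20881488,  0.24594191,  0.73730727])}
side {'mtx': array([[397.48238084,   0.        , 276.20724456],
       [  0.        , 397.48238084, 209.65815103],
       [  0.        ,   0.        ,   1.        ]]), 'R': array([[ 0.82578099, -0.56397948, -0.00359163],
       [-0.3786802 , -0.54972327, -0.7445842 ],
       [ 0.41795581,  0.61622356, -0.66751889]]), 't': array([-0.34506786,  0.22767834,  0.75576925])}
wrist {'mtx': array([[308.44595127,   0.        , 277.06313201],
       [  0.        , 308.44595127, 214.65401927],
       [  0.        ,   0.        ,   1.        ]]), 'R': array([[ 0.23967199,  0.97085334, -0.00105758],
       [ 0.92723325, -0.22858049,  0.29663018],
       [ 0.28774266, -0.07207457, -0.95499184]]), 't': array([-0.62572728, -0.03949727,  0.37960978])}
```

View pics/scene0.png

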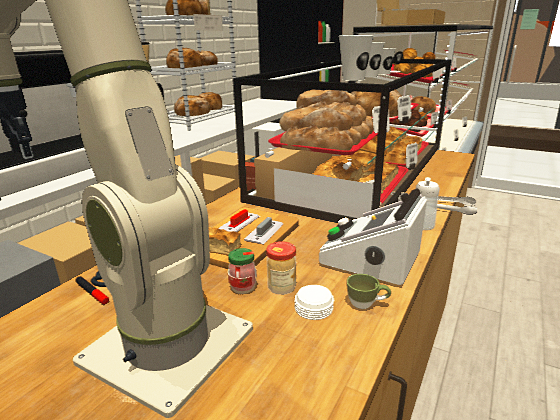

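View pics/side0.png

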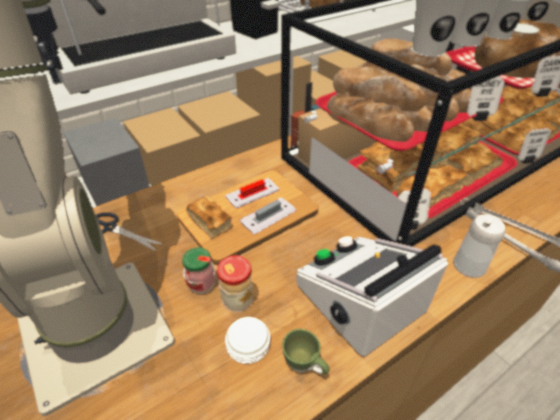

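View pics/wrist0.png

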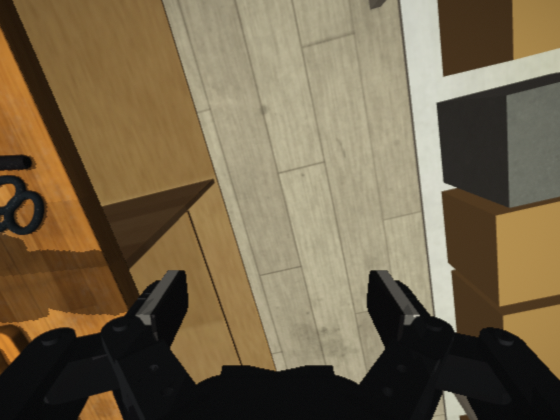

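The side view shows the red grip at about (252,187), the plain blade beside it at (268,212), green key (324,256), white key (347,243) and cup (302,350). The scene view shows the red grip at about (239,217) and green key (336,232). The wrist camera is looking off the table.

```bash
cat > h.py <<'E'
import numpy as np, cv2
from workcell import *
from scipy.spatial.transform import Rotation as Ro
def onz(p,uv,z):
    d=p["R"].T@np.linalg.solve(p["mtx"],[uv[0],uv[1],1.]);c=-p["R"].T@p["t"]
    return c+d*(z-c[2])/d[2]
def tri(ps,uvs):
    A=[];b=[]
    for p,uv in zip(ps,uvs):
        d=p["R"].T@np.linalg.solve(p["mtx"],[uv[0],uv[1],1.]);d/=np.linalg.norm(d);c=-p["R"].T@p["t"]
        M=np.eye(3)-np.outer(d,d);A.append(M);b.append(M@c)
    x=np.linalg.lstsq(np.vstack(A),np.hstack(b),rcond=None)[0]
    return x
def proj(p,X):
    c=np.atleast_2d(X)@p["R"].T+p["t"];q=c@p["mtx"].T;return q[:,:2]/q[:,2:]
E
python3 - <<'E'
from h import *
np.set_printoptions(precision=4,suppress=True)
s,d=camera_params("scene"),camera_params("side")
print("grip side",onz(d,(237,192),.053),onz(d,(267,183),.053),"scene",onz(s,(239,215),.053))
print("plain",onz(d,(268,210),.053))
print("green",tri([s,d],[(336,232),(324,256)]),onz(d,(324,256),.07),"white",tri([s,d],[(347,225),(347,243)]),onz(d,(347,243),.07))
print("board corners",[onz(d,q,.022) for q in((178,212),(275,165),(318,210),(220,258))])
print("cup",onz(d,(300,365),0),"jar",onz(d,(235,265),.08))
w=camera_params("wrist");o=get_obs();R=Ro.from_quat(o["ee_rot"]).as_matrix()
c=-w["R"].T@w["t"];print("cam in tool",R.T@(c-o["position"]));print(R.T@w["R"].T);print(R)
E
python3 - <<'E'
import cv2
a=cv2.imread('pics/side0.png')[150:380,160:460];cv2.imwrite('pics/c1.png',cv2.resize(a,None,fx=2.6,fy=2.6,interpolation=2))
E
```

```text
grip side [0.4006 0.1454 0.053 ] [0.4811 0.1334 0.053 ] scene [0.4356 0.1432 0.053 ]
plain [0.4269 0.0469 0.053 ]
green [ 0.4325 -0.1494  0.0708] [ 0.4331 -0.1484  0.07  ] white [ 0.4975 -0.1498  0.0646] [ 0.4952 -0.1477  0.07  ]
board corners [array([0.2606, 0.1945, 0.022 ]), array([0.5658, 0.2224, 0.022 ]), array([0.5463, 0.0065, 0.022 ]), array([0.2745, 0.0053, 0.022 ])]
cup [ 0.2794 -0.2772  0.    ] jar [ 0.2703 -0.0752  0.08  ]
cam in tool [ 0.0754  0.0012 -0.1703]
[[ 0.0008 -0.955  -0.2966]
 [ 1.      0.0007  0.0003]
 [-0.0001 -0.2966  0.955 ]]
[[-0.9707  0.2404 -0.0002]
 [ 0.2404  0.9707 -0.0011]
 [-0.0001 -0.0011 -1.    ]]
```

View pics/c1.png

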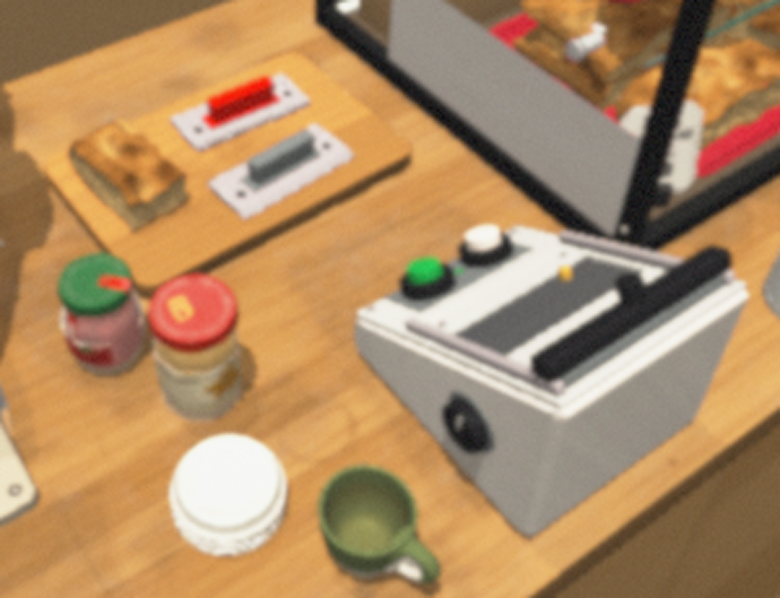

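The crop shows the slicer deck with the white and green keys at its low front end and the brass pin at side pixel (378,255). The jars and cup stand clear of the path. I'm moving above the board now for a close look.

>>> carry_out(
  commands=[
    [[-0.64, -0.74, 0, 0, 0, 0], [-0.64, -0.74, 0, 0, 0, 0], [-0.64, -0.74, 0, 0, 0, 0], [-0.64, -0.74, 0, 0, 0, 0], [-0.64, -0.74, 0, 0, 0, 0], [-0.64, -0.74, 0, 0, 0, 0], [-0.64, -0.74, 0, 0, 0, 0], [-0.64, -0.74, 0, 0, 0, 0], [-0.64, -0.74, 0, 0, 0, 0], [-0.64, -0.74, 0, 0, 0, 0], [-0.64, -0.74, 0, 0, 0, 0], [-0.64, -0.74, 0, 0, 0, 0], [-0.64, -0.74, 0, 0, 0, 0], [-0.64, -0.74, 0, 0, 0, 0], [0, 0, 0, 0, 0, -1], [0, 0, 0, 0, 0, 0]],
  ],
  hand=-1,
)

```text
clock: 1.48
position: [0.3991, 0.1164, 0.2039]
ee_rot: [0.069, 0.998, 0.0, -0.0]
ft_force: [0.7, 0.9, 0.7]
grip_width: 0.999
grasp_force: 0.0
```

Run:
```python
from h import *
import pickle
o=get_obs();p=camera_params("wrist");im=camera("wrist");cv2.imwrite("pics/w1.png",im[:,:,::-1]);pickle.dump((o,p),open("w1.pkl","wb"))
print(o["clock"],o["joint_pos"],o["position"],o["ft_force"])
```

```text
1.4833 [-0.85749689 -0.17748983  0.41895839  1.98898476  0.07371668  1.3155444
  0.97010155] [0.39905904 0.11643019 0.2038968 ] [0.65577157 0.92455343 0.71714411]
```

View pics/w1.png

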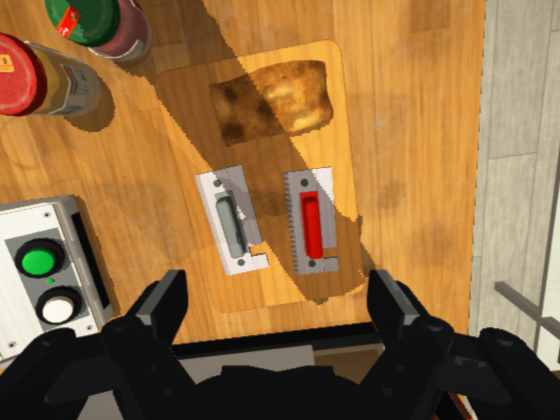

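The red blade is the right one in the picture, its grip running from (311,194) to (313,258). Its teeth face left (world -y) and the notch is at the lower right (world +x), so no half turn is needed. The green key is at (40,256) and the white at (59,306).

Run:
```python
from h import *
import pickle
np.set_printoptions(precision=4,suppress=True)
o,p=pickle.load(open("w1.pkl","rb"));im=cv2.imread("pics/w1.png").astype(int)
m=((im[:,:,2]>120)&(im[:,:,1]<70)&(im[:,:,0]<70));m[:, :260]=0;m[:,360:]=0;m[:150]=0;m[300:]=0
m2=((im[:,:,2]>190)&(im[:,:,1]<90)&(im[:,:,0]<90))&m
for k in(m,m2):
    pts=np.argwhere(k)[:,::-1].astype(np.float32);r=cv2.minAreaRect(pts);b=cv2.boxPoints(r)
    W=np.array([onz(p,q,.053) for q in b]);print(len(pts),r,W[:,:2].tolist(),W.mean(0))
c=np.array([onz(p,q,.027) for q in((287,172),(332,168),(339,270),(293,273))]);print(c,c.mean(0))
R=Ro.from_quat(o["ee_rot"]).as_matrix();print(R)
for n,q in(("g",(40,256)),("w",(59,306))):
    print(n,[onz(p,q,z) for z in(.06,.07)])
d=camera_params("side");s=camera_params("scene")
print("g",tri([p,d,s],[(40,256),(324,256),(336,232)]),"w",tri([p,d],[(59,306),(347,243)]))
```

```text
1111 ((311.5445251464844, 224.94554138183594), (67.26451110839844, 17.81116485595703), 84.2894058227539) [[0.40208207991837686, 0.14131615568727116], [0.40274048581450517, 0.1602311650220976], [0.4814378801187775, 0.16011394884058053], [0.48087682907102264, 0.1398645433925547]] [0.4418 0.1504 0.053 ]
437 ((311.8658752441406, 224.70352172851562), (64.68926239013672, 15.915068626403809), 84.0938491821289) [[0.40333741903782155, 0.14255195867525877], [0.40386497410391137, 0.15947093993865014], [0.4795169535378912, 0.1595572091417132], [0.479081332446208, 0.14149298775206168]] [0.4415 0.1508 0.053 ]
[[0.383  0.1313 0.027 ]
 [0.3855 0.1821 0.027 ]
 [0.5137 0.18   0.027 ]
 [0.51   0.1226 0.027 ]] [0.448 0.154 0.027]
[[-0.9905  0.1372 -0.0001]
 [ 0.1372  0.9905  0.0006]
 [ 0.0002  0.0006 -1.    ]]
g [array([ 0.433 , -0.1531,  0.06  ]), array([ 0.4295, -0.1442,  0.07  ])]
w [array([ 0.4976, -0.1542,  0.06  ]), array([ 0.4921, -0.1453,  0.07  ])]
g [ 0.4326 -0.148   0.0688] w [ 0.4944 -0.1472  0.0687]
```

Run:
```python
import cv2
a=cv2.imread('pics/w1.png')[150:300,180:360];cv2.imwrite('pics/c2.png',cv2.resize(a,None,fx=4,fy=4,interpolation=2))
```

```text
(no output)
```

View pics/c2.png

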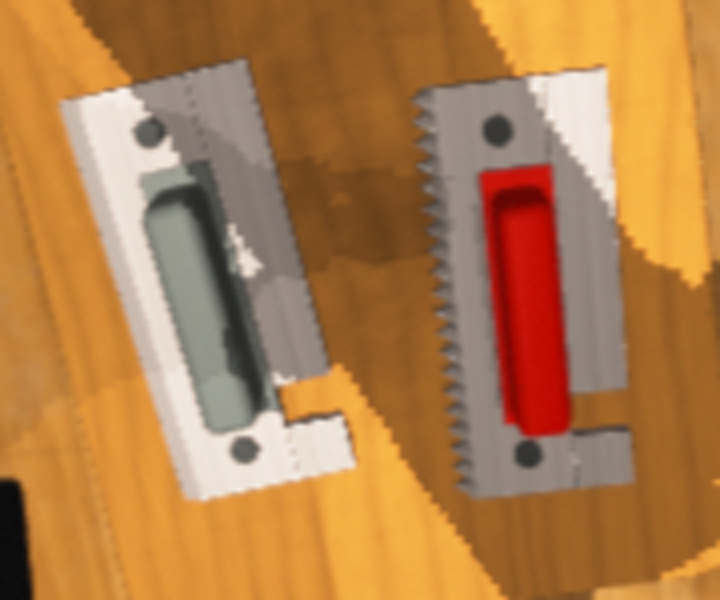

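The close crop gives the red blade's back corners at (331.5,166.5) and (338.2,271.2), its teeth corners at (284.5,172.5) and (296.5,274.2), and the ends of the grip's top at about (310.2,196.7) and (316.2,258).

Run:
```python
from h import *
import pickle
np.set_printoptions(precision=4,suppress=True)
o,p=pickle.load(open("w1.pkl","rb"))
c=np.array([onz(p,q,.027) for q in((331.5,166.5),(338.2,271.2),(296.5,274.2),(284.5,172.5))]);print(c,c.mean(0))
g=np.array([onz(p,q,.053) for q in((310.2,196.7),(316.2,258))]);print(g,g.mean(0))
f=lambda a,b:np.degrees(np.arctan2(*(b-a)[[1,0]]))
print(f(c[0],c[1]),f(c[3],c[2]),f(g[0],g[1]))
R=Ro.from_quat(o["ee_rot"]).as_matrix();print("toolx yaw",np.degrees(np.arctan2(R[1,0],R[0,0])))
t=np.r_[(c.mean(0)+g.mean(0))[:2]/2,.2];print("d tool",R.T@(t-o["position"])/.04)
```

```text
[[0.3837 0.1817 0.027 ]
 [0.5152 0.1789 0.027 ]
 [0.5123 0.1268 0.027 ]
 [0.3832 0.1284 0.027 ]] [0.4486 0.1539 0.027 ]
[[0.4084 0.1523 0.053 ]
 [0.4809 0.1515 0.053 ]] [0.4446 0.1519 0.053 ]
-1.2052884501769754 -0.7413881071010251 -0.6058977892161856
toolx yaw 172.11213666200132
d tool [-1.0523  1.0669  0.0978]
```

>>> carry_out(
  commands=[
    [[-0.5, 0.5, 0.2, 0, 0, 0], [-0.53, 0.55, 0.2, 0, 0, 0], [0, 0, 0.6, 0, 0, -0.6], [0, 0, 0.8, 0, 0, -0.55], [0, 0, 0.8, 0, 0, 0], [0, 0, 0.6, 0, 0, 0], [0, 0, 0.5, 0, 0, 0], [0, 0, 0.3, 0, 0, 0], [0, 0, 0.2, 0, 0, 0], [0, 0, 0.05, 0, 0, 0], [0, 0, 0, 0, 0, 0]],
  ],
  hand=-0.2,
)

```text
clock: 2.45
position: [0.4447, 0.1548, 0.0337]
ee_rot: [0.009, 1.0, -0.0, -0.0]
ft_force: [-0.4, -0.1, 1.1]
grip_width: 0.595
grasp_force: 0.0
```

Run:
```python
from h import *
o=get_obs();print(o["position"],np.degrees(Ro.from_quat(o["ee_rot"]).as_matrix()[1,0]),o["ft_force"],o["grip_width"],o["joint_pos"])
im=camera("wrist");cv2.imwrite("pics/w2.png",im[:,:,::-1])
```

```text
[0.44469925 0.15484945 0.03373644] 1.0232180760374592 [-0.44796148 -0.05648021  1.0918259 ] 0.5954308629139218 [-0.84649725  0.17813134  0.44896757  2.06406761 -0.09701137  0.91966417
  1.20816672]
```

View pics/w2.png

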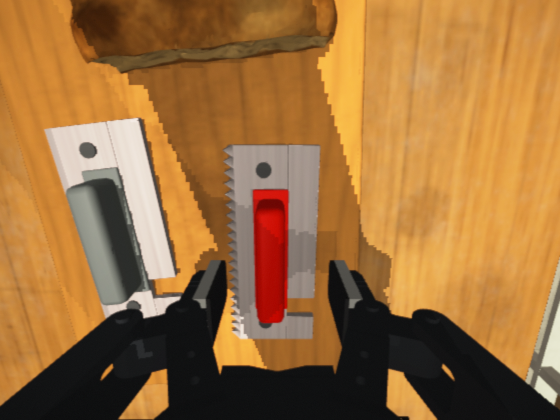

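The red blade stands upright in the picture, with plate corners at about (233,145), (320,145), (313,339) and (237,336). The grip is just left of the fingers' middle.

Run:
```python
from h import *
np.set_printoptions(precision=4,suppress=True)
p=camera_params("wrist");o=get_obs();R=Ro.from_quat(o["ee_rot"]).as_matrix()
f=lambda q,z:R.T@(onz(p,q,z)-o["position"])*1e3
print("plate",[f(q,.027)for q in((232.5,145.5),(320,145),(313,339),(237,337))])
print("bar base near end",f((253,190),.027),f((288,190),.027),"top",[f(q,.053) for q in((257,200),(286,200),(258,322),(286,321))])
```

```text
plate [array([ 60.7298, -24.0446,   7.2984]), array([61.0396, 25.2619,  7.3199]), array([-69.8244,  25.9405,   7.3566]), array([-68.1931, -26.3849,   7.3332])]
bar base near end [ 35.1093 -13.0661   7.3104] [35.1219  7.5241  7.3194] top [array([ 35.7819,  -9.0882, -18.6881]), array([ 35.7907,   5.6191, -18.6817]), array([-36.8716,  -9.8608, -18.6683]), array([-36.1893,   6.2911, -18.6614])]
```

>>> carry_out(
  commands=[
    [[-0.1, -0.05, 0.06, 0, 0, 0], [0, 0, 0, 0, 0, 0]],
  ],
)

```text
clock: 2.67
position: [0.4501, 0.1522, 0.0321]
ee_rot: [0.009, 1.0, 0.0, 0.001]
ft_force: [-1.1, -0.4, -1.1]
grip_width: 0.597
grasp_force: 0.0
```

>>> carry_out(
  commands=[
    [[0, 0, 0, 0, 0, 0], [0, 0, 0, 0, 0, 0], [0, 0, 0, 0, 0, 0], [0, 0, 0, 0, 0, 0], [0, 0, 0, 0, 0, 0], [0, 0, 0, 0, 0, 0], [0, 0, 0, 0, 0, 0]],
  ],
  hand=1,
  force=60,
)

```text
clock: 3.25
position: [0.449, 0.1522, 0.0315]
ee_rot: [0.009, 1.0, 0.0, -0.0]
ft_force: [-0.2, 0.2, 0.4]
grip_width: -0.003
grasp_force: 0.0
```

The fingers shut to zero with no grip force, so I need to look.

Run:
```python
from h import *
o=get_obs();print(o["position"],o["ft_force"],o["grip_width"],o["grasp_force"])
im=camera("wrist");d=camera("side")
import numpy as np
v=np.hstack([im[100:400,130:430],cv2.resize(d[130:250,170:330],(400,300))]);cv2.imwrite("pics/w3.png",v[:,:,::-1])
```

```text
[0.44902826 0.15217013 0.03150277] [-0.18017423  0.20081299  0.38847668] -0.0027604293085220833 0.0
```

View pics/w3.png

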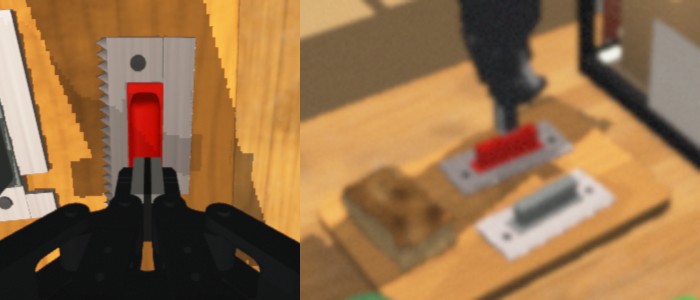

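Run:
```python
from h import *
np.set_printoptions(precision=4,suppress=True)
o=get_obs();d=camera_params("side");p=camera_params("wrist");s=camera_params("scene");R=Ro.from_quat(o["ee_rot"]).as_matrix()
for k in(0,-.019,-.03):
    X=o["position"]+R@[0,0,k];print(k,X,"side",proj(d,X),"wrist",proj(p,X),"scene",proj(s,X))
print(R.T@(-p["R"].T@p["t"]-o["position"]),R.T@p["R"].T)
print(onz(p,(278,258),.053),onz(d,(254,180),.053),onz(d,(254,180),.0315))
print(o["joint_pos"])
im=camera("wrist");sc=camera("scene")
v=np.hstack([cv2.resize(im[220:345,210:345],(432,400),interpolation=2),cv2.resize(sc[175:255,200:270],(350,400),interpolation=2)]);cv2.imwrite("pics/w4.png",v[:,:,::-1])
```

```text
0 [0.449  0.1522 0.0315] side [[252.6538 190.3007]] wrist [[275.2391 250.0423]] scene [[239.5569 219.4511]]
-0.019 [0.449  0.1522 0.0505] side [[252.3299 184.453 ]] wrist [[275.0427 264.3203]] scene [[239.1613 213.4264]]
-0.03 [0.449  0.1522 0.0615] side [[252.1385 180.9994]] wrist [[274.9082 274.1026]] scene [[238.9299 209.9009]]
[ 0.0751  0.001  -0.1703] [[ 0.0007 -0.955  -0.2966]
 [ 1.      0.0007  0.0003]
 [-0.0001 -0.2966  0.955 ]]
[0.4441 0.1539 0.053 ] [0.4606 0.1626 0.053 ] [0.4747 0.1868 0.0315]
[-0.8388  0.1889  0.4521  2.0587 -0.1038  0.9152  1.2229]
```

View pics/w4.png

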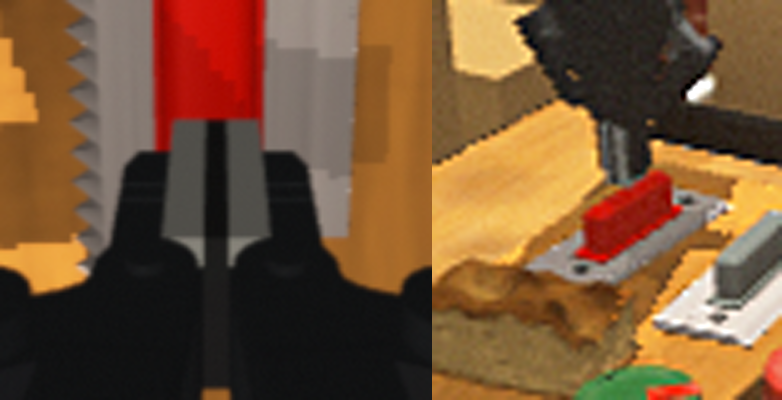

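The fingertips look to be above the bar (they cover it in the wrist view, and no contact was felt), even though the reported TCP is at z = 0.0315. I'm probing this by opening a little and going down in small steps while watching the force.

>>> carry_out(
  commands=[
    [[0, 0, 0, 0, 0, 0], [0, 0, 0, 0, 0, 0], [0, 0, 0, 0, 0, 0], [0, 0, 0, 0, 0, 0]],
  ],
  hand=0.0,
)

```text
clock: 3.78
position: [0.4491, 0.1522, 0.0315]
ee_rot: [0.009, 1.0, 0.0, 0.0]
ft_force: [0.1, -0.1, -0.7]
grip_width: 0.503
grasp_force: 0.0
```

Run:
```python
from h import *
np.set_printoptions(precision=4,suppress=True)
o=get_obs();p=camera_params("wrist");print(o["grip_width"],o["position"],o["ft_force"])
im=camera("wrist");d=camera("side")
v=np.hstack([cv2.resize(im[130:350,180:380],(400,440),interpolation=2),cv2.resize(d[140:228,210:290],(400,440),interpolation=2)]);cv2.imwrite("pics/w5.png",v[:,:,::-1])
for k in range(0,50,10):print(k,proj(p,np.array([o["position"]+Ro.from_quat(o["ee_rot"]).apply([.011,y,-k/1e3]) for y in(-.021,.021)])).ravel())
```

```text
0.5026954575633356 [0.4491 0.1522 0.0315] [ 0.0616 -0.1218 -0.6632]
0 [239.5545 232.8634 310.8844 232.9119]
10 [237.4742 239.1902 312.7631 239.2409]
20 [235.1494 246.2606 314.8626 246.3137]
30 [232.5344 254.2139 317.2242 254.2696]
40 [229.571  263.2264 319.9004 263.285 ]
```

View pics/w5.png

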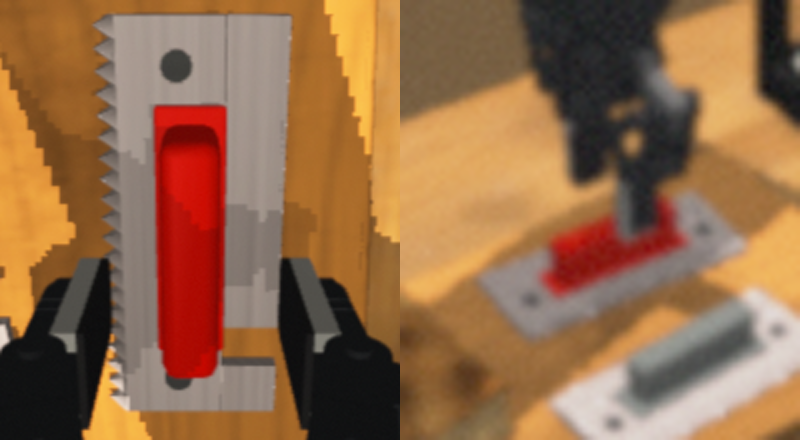

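In the picture the pad tips (crop about (108,260) and (281,260)) have roughly the scale of points 30 mm behind the reported TCP. The real tips would then be about z = 0.06. I'm descending in steps with force checks.

>>> carry_out(
  commands=[
    [[0, 0, 0.12, 0, 0, 0], [0, 0, 0.12, 0, 0, 0], [0, 0, 0, 0, 0, 0], [0, 0, 0, 0, 0, 0]],
  ],
)

```text
clock: 4.22
position: [0.4487, 0.1519, 0.0214]
ee_rot: [0.009, 1.0, -0.0, -0.0]
ft_force: [-0.8, -0.4, 0.8]
grip_width: 0.498
grasp_force: 0.0
```

>>> carry_out(
  commands=[
    [[0, 0, 0.06, 0, 0, 0], [0, 0, 0.06, 0, 0, 0], [0, 0, 0, 0, 0, 0]],
  ],
)

```text
clock: 4.47
position: [0.4488, 0.1521, 0.0167]
ee_rot: [0.009, 1.0, -0.0, -0.0]
ft_force: [0.1, -0.0, 1.3]
grip_width: 0.5
grasp_force: 0.0
```

Run:
```python
from h import *
np.set_printoptions(precision=4,suppress=True)
o=get_obs();p=camera_params("wrist");d=camera_params("side")
print(o["ft_force"],o["position"])
print("open-test near finger tip z (x.449,y.131):",[(z,proj(d,[.449,.131,z])[0].round(1)) for z in(.03,.04,.05,.06,.07)])
```

```text
[ 0.1333 -0.0344  1.3014] [0.4488 0.1521 0.0167]
open-test near finger tip z (x.449,y.131): [(0.03, array([257.1, 195.1])), (0.04, array([257. , 192.1])), (0.05, array([256.8, 189. ])), (0.06, array([256.7, 185.8])), (0.07, array([256.5, 182.6]))]
```

>>> carry_out(
  commands=[
    [[0, 0, 0.05, 0, 0, 0], [0, 0, 0.05, 0, 0, 0], [0, 0, 0, 0, 0, 0]],
  ],
)

```text
clock: 4.72
position: [0.4489, 0.1521, 0.0127]
ee_rot: [0.009, 1.0, -0.0, -0.0]
ft_force: [0.5, -0.1, -1.4]
grip_width: 0.502
grasp_force: 0.0
```

>>> carry_out(
  commands=[
    [[0, 0, 0, 0, 0, 0], [0, 0, 0, 0, 0, 0], [0, 0, 0, 0, 0, 0], [0, 0, 0, 0, 0, 0], [0, 0, 0, 0, 0, 0], [0, 0, 0, 0, 0, 0]],
  ],
  hand=1,
  force=40,
)

```text
clock: 5.22
position: [0.4493, 0.1522, 0.0133]
ee_rot: [0.009, 1.0, 0.0, 0.0]
ft_force: [-0.7, -0.7, 3.8]
grip_width: 0.173
grasp_force: 39.6
```

Gripped: 14.7 mm opening and 39.6 N. I'm lifting and moving to where the slicer shows beside the blade.

>>> carry_out(
  commands=[
    [[0, 0, -0.1, 0, 0, 0], [0, 0, -0.3, 0, 0, 0], [0, 0, -0.8, 0, 0, 0], [0, 0, -0.9, 0, 0, 0], [0, 0, -0.9, 0, 0, 0], [0, 0, -0.8, 0, 0, 0], [0, -0.9, -0.3, 0, 0, 0], [0, -0.9, -0.3, 0, 0, 0], [0, -0.9, -0.3, 0, 0, 0], [0, -0.9, -0.3, 0, 0, 0], [0, -0.4, 0, 0, 0, 0], [0, 0, 0, 0, 0, 0], [0, 0, 0, 0, 0, 0]],
  ],
  force=60,
)

```text
clock: 6.3
position: [0.446, -0.0083, 0.2131]
ee_rot: [0.01, 1.0, 0.0, -0.0]
ft_force: [-0.3, 0.6, -2.2]
grip_width: 0.167
grasp_force: 59.1
```

Run:
```python
from h import *
import pickle
o=get_obs();p=camera_params("wrist");im=camera("wrist");d=camera("side");pickle.dump((o,p),open("w6.pkl","wb"))
print(o["position"],o["ee_rot"],o["grip_width"],o["grasp_force"],o["joint_pos"])
cv2.imwrite("pics/w6.png",im[:,:,::-1]);cv2.imwrite("pics/d6.png",d[:,:,::-1])
v=cv2.resize(im[100:400,0:390],(780,600),interpolation=2);cv2.imwrite("pics/v6.png",v[:,:,::-1])
```

```text
[ 0.44595084 -0.00829187  0.21306308] [ 9.77829947e-03  9.99952099e-01  4.25734081e-04 -5.74582397e-05] 0.16742528691615255 59.0525221824646 [-0.73252484 -0.12686188  0.60837703  1.91874504  0.07368503  1.3277623
  1.40555054]
```

View pics/v6.png

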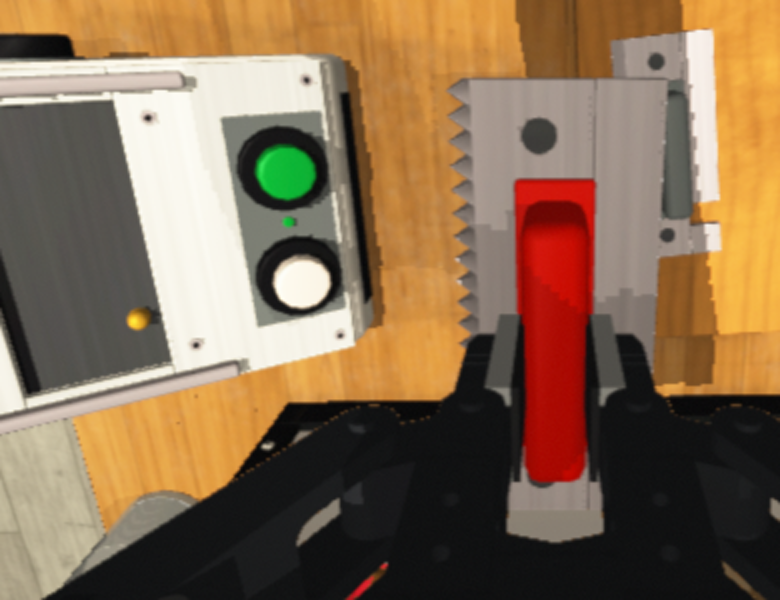

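In the v6 picture (half scale) the pin is at wrist pixel (69,259) and the seat's corners are at (59,149), (85,281) and (19,296). The green key is at (143,186), the white at (150.5,241.5), and the held blade's near corners at (333.5,140) and (225,144). I have now viewed 11 pictures, one more than the 10 allowed, so from here I work from numbers only.

```bash
cat > fit.py <<'E'
from h import *
import pickle
from scipy.optimize import least_squares
np.set_printoptions(precision=4,suppress=True)
def seatR(yaw,pitch=np.radians(30)):
    # seat x up slope (world -y), y world +x, z out
    y=np.array([np.cos(yaw),np.sin(yaw),0]);h=np.array([np.sin(yaw),-np.cos(yaw),0])
    x=np.cos(pitch)*h+np.sin(pitch)*np.array([0,0,1.]);return np.c_[x,y,np.cross(x,y)]
E
python3 - <<'E'
from fit import *
o,p=pickle.load(open("w6.pkl","rb"));d=camera_params("side")
w=cv2.imread("pics/w6.png");s=cv2.imread("pics/d6.png")
def blob(im,lo,hi,box):
    u0,v0,u1,v1=box;m=cv2.inRange(cv2.cvtColor(im,cv2.COLOR_BGR2HSV)[v0:v1,u0:u1],lo,hi)
    n,l,st,c=cv2.connectedComponentsWithStats(m);k=1+st[1:,4].argmax();return c[k]+[u0,v0],st[k]
print("green w",blob(w,(45,120,60),(80,255,255),(115,160,170,215)),"s",blob(s,(45,120,60),(80,255,255),(305,235,345,275)))
print("white w",blob(w,(0,0,180),(180,60,255),(132,222,168,258)),"s",blob(s,(0,0,180),(180,60,255),(333,232,362,251)))
print("pin w",blob(w,(12,120,80),(30,255,255),(55,245,85,275)),"s",blob(s,(10,80,100),(32,255,255),(368,244,388,264)))
E
```

```text
green w (array([142.1977, 185.6735]), array([ 12,  12,  31,  29, 683], dtype=int32)) s (array([323.0992, 253.9669]), array([ 12,  14,  14,  11, 121], dtype=int32))
white w (array([150.2709, 241.0631]), array([  5,   8,  28,  24, 539], dtype=int32)) s (array([345.4949, 240.9596]), array([ 6,  5, 14,  9, 99], dtype=int32))
pin w (array([ 68.6055, 259.0183]), array([  8,   9,  12,  11, 109], dtype=int32)) s (array([377.2812, 254.8125]), array([ 7,  8,  6,  7, 32], dtype=int32))
```

Run:
```python
from fit import *
o,p=pickle.load(open("w6.pkl","rb"));d=camera_params("side")
obs=[(p,"pin",(68.8,259),1),(d,"pin",(377.3,254.8),1),(p,"g",(142.5,185.9),1),(p,"w",(150.4,241.2),1),(d,"g",(323.1,254.2),1.5),(d,"w",(346,241.8),2),
(p,"c1",(59,149),1.5),(p,"c2",(85,281),1.5),(p,"c3",(19,296),3)]
def pts(q):
    kx,ky,kz=q[4:7]
    return {"pin":(0,0,.0065),"g":(kx,ky-.06,kz),"w":(kx,ky,kz),"c1":(-.01,-.109,.005),"c2":(-.01,.029,.004),"c3":(.052,.029,.003)}
def res(q):
    R=seatR(q[3]);P=pts(q);return np.hstack([(proj(c,q[:3]+R@P[n])[0]-uv)/s for c,n,uv,s in obs])
r=least_squares(res,[.505,-.21,.09,0,-.065,-.01,.012]);print(r.x,"yaw deg",np.degrees(r.x[3]));print(res(r.x).reshape(-1,2));C=np.sqrt(np.diag(np.linalg.inv(r.jac.T@r.jac)));print(C)
pickle.dump(r.x,open("fit.pkl","wb"));R=seatR(r.x[3])
print("home",r.x[:3]+R@[.021,-.04,0],"wkey",r.x[:3]+R@r.x[4:7])
Rt=Ro.from_quat(o["ee_rot"]).as_matrix()
f=lambda q,z:Rt.T@(onz(p,q,(o["position"]-Rt@[0,0,0])[2]+z)-o["position"])*1e3
for z in(.0087,.0137,.018):print("blade",z,[f(q,z)[:2] for q in((333.5,140),(225,144),(235.5,140),(326,285))])
```

```text
[ 0.5035 -0.2238  0.0896 -0.0142 -0.0763 -0.0104  0.0244] yaw deg -0.8130652100318639
[[ 0.5825 -0.159 ]
 [-0.0864  0.126 ]
 [ 0.2125  0.3584]
 [-0.2745 -0.5031]
 [ 0.1439 -0.3303]
 [ 0.0178 -0.0688]
 [-0.4109  0.5253]
 [ 0.7315 -0.2779]
 [-2.1232  0.0793]]
[0.0009 0.0012 0.0016 0.0114 0.001  0.0016 0.0033]
home [ 0.4633 -0.2415  0.1001] wkey [ 0.4942 -0.1454  0.0726]
blade 0.0087 [array([64.8327, 29.8658]), array([ 62.8002, -25.5919]), array([ 64.7987, -20.1378]), array([-18.5485,  30.0224])]
blade 0.0137 [array([65.1508, 28.9739]), array([ 63.1813, -24.7678]), array([ 65.1179, -19.4825]), array([-15.6503,  29.1256])]
blade 0.018 [array([65.4244, 28.2068]), array([ 63.5089, -24.0591]), array([ 65.3924, -18.9189]), array([-13.1579,  28.3544])]
```

```bash
cat >> fit.py <<'E'
def target(q,off=(0,0,0)):
    "tool pose with blade at home + off (seat frame)"
    R=seatR(q[3]);bl=np.array([0.,.0007,-.0087])
    T=np.c_[-R[:,1],-R[:,0],-R[:,2]]
    return q[:3]+R@(np.array([.021,-.04,0])+off)-T@bl,T
def delta(o,P,T):
    R=Ro.from_quat(o["ee_rot"]).as_matrix()
    return R.T@(P-o["position"])/.04, np.degrees(Ro.from_matrix(R.T@T).as_rotvec())/6
E
python3 - <<'E'
from fit import *
q=pickle.load(open("fit.pkl","rb"));o=get_obs();P,T=target(q,(0,0,.08));print(P,delta(o,P,T),target(q)[0])
p=pickle.load(open("w6.pkl","rb"))[1];print("front edge",onz(p,(167,200),.039),"rail side",onz(p,(40,138),.1))
E
```

```text
[ 0.4638 -0.2064  0.1622] (array([-0.5277, -4.9841,  1.2618]), array([ 5.0004, -0.0122, -0.0174])) [ 0.4632 -0.2464  0.093 ]
front edge [ 0.4577 -0.134   0.039 ] rail side [ 0.3832 -0.2175  0.1   ]
```

>>> carry_out(
  commands=[
    [[-0.09, -0.83, 0, 0, 0, 0], [-0.09, -0.83, 0, 0, 0, 0], [-0.09, -0.83, 0, 0.5, 0, 0], [-0.09, -0.83, 0, 0.5, 0, 0], [0, 0, 0, 1, 0, 0], [0, 0, 0, 1, 0, 0], [0, 0, 0, 1, 0, 0], [0, 0, 0, 1, 0, 0], [0, 0, 0, 0, 0, 0], [0, 0, 0, 0, 0, 0]],
  ],
)

```text
clock: 7.23
position: [0.4585, -0.1383, 0.2138]
ee_rot: [0.006, 0.966, -0.259, -0.003]
ft_force: [1.2, -0.9, -2.3]
grip_width: 0.165
grasp_force: 59.3
```

Run:
```python
from fit import *
q=pickle.load(open("fit.pkl","rb"));o=get_obs();P,T=target(q,(0,0,.04));print(P,delta(o,P,T),o["joint_pos"],o["ft_force"],o["grip_width"])
```

```text
[ 0.4635 -0.2264  0.1276] (array([-0.158 , -0.8282,  2.9672]), array([-0.0048, -0.0113,  0.0264])) [-0.7458 -0.0223  0.5457  1.9485  0.5341  1.3683  1.2064] [ 1.2047 -0.8803 -2.3134] 0.16529300278333459
```

```bash
cat > blob.py <<'E'
import cv2,numpy as np
def blob(im,lo,hi,c,r=28):
    u0,v0=max(0,int(c[0]-r)),max(0,int(c[1]-r))
    m=cv2.inRange(cv2.cvtColor(im,cv2.COLOR_RGB2HSV)[v0:int(c[1]+r),u0:int(c[0]+r)],lo,hi)
    n,l,st,ce=cv2.connectedComponentsWithStats(m);
    if n<2:return None,None
    k=1+st[1:,4].argmax();return ce[k]+[u0,v0],st[k][2:]
E
python3 - <<'E'
from fit import *
from blob import blob
q=pickle.load(open("fit.pkl","rb"));p=camera_params("wrist");im=camera("wrist");cv2.imwrite("pics/w7.png",im[:,:,::-1])
R=seatR(q[3]);k=q[4:7]
for n,X,lo,hi in(("g",k-[0,.06,0],(45,120,60),(80,255,255)),("w",k,(0,0,190),(180,50,255)),("pin",np.array([0,0,.0065]),(12,120,80),(30,255,255))):
    pr=proj(p,q[:3]+R@X)[0];print(n,pr,blob(im,lo,hi,pr))
E
```

```text
g [343.4042 174.3454] (array([344.554 , 173.4673]), array([ 27,  30, 657], dtype=int32))
w [339.4626 232.5661] (array([330.8672, 227.3824]), array([ 34,  47, 625], dtype=int32))
pin [265.6677 235.4911] (None, None)
```

>>> carry_out(
  commands=[
    [[-0.08, -0.41, 0.6, 0, 0, 0], [-0.08, -0.42, 0.7, 0, 0, 0], [0, 0, 0.8, 0, 0, 0], [0, 0, 0.6, 0, 0, 0], [0, 0, 0.3, 0, 0, 0], [0, 0, 0.2, 0, 0, 0], [0, 0, 0.1, 0, 0, 0], [0, 0, 0, 0, 0, 0], [0, 0, 0, 0, 0, 0]],
  ],
)

```text
clock: 8.03
position: [0.4636, -0.2355, 0.1177]
ee_rot: [0.009, 0.966, -0.259, -0.002]
ft_force: [0.2, 0.5, -1.3]
grip_width: 0.169
grasp_force: 59.3
```

Run:
```python
from fit import *
from blob import blob
q=pickle.load(open("fit.pkl","rb"));o=get_obs();P,T=target(q);print(delta(o,P,T),o["ft_force"])
p=camera_params("wrist");im=camera("wrist");s=camera("side");sc=camera("scene")
cv2.imwrite("pics/w8.png",im[:,:,::-1]);cv2.imwrite("pics/s8.png",s[:,:,::-1]);cv2.imwrite("pics/sc8.png",sc[:,:,::-1])
R=seatR(q[3]);k=q[4:7];X=k-[0,.06,0];pr=proj(p,q[:3]+R@X)[0];print(pr,blob(im,(45,120,60),(80,255,255),pr))
pr=proj(p,q[:3]+R@k)[0];print(pr,blob(im,(0,0,170),(180,60,255),pr,22))
```

```text
(array([0.0053, 0.0721, 0.6737]), array([ 0.0051, -0.0076, -0.0336])) [ 0.2061  0.5489 -1.314 ]
[458.0417 202.4752] (array([459.3444, 201.2386]), array([  55,   52, 2343], dtype=int32))
[441.1955 297.5759] (array([431.8913, 296.5217]), array([14, 23, 46], dtype=int32))
```

>>> carry_out(
  commands=[
    [[0, 0.07, 0.1, 0, 0, 0], [0, 0, 0.15, 0, 0, 0], [0, 0, 0.12, 0, 0, 0], [0, 0, 0, 0, 0, 0], [0, 0, 0, 0, 0, 0]],
  ],
)

```text
clock: 8.6
position: [0.4625, -0.241, 0.1026]
ee_rot: [0.009, 0.966, -0.259, -0.003]
ft_force: [0.9, -0.3, -1.2]
grip_width: 0.168
grasp_force: 59.3
```

```bash
cat > st.py <<'E'
from fit import *
q=pickle.load(open("fit.pkl","rb"));o=get_obs();P,T=target(q);a,b=delta(o,P,T);print("mm to go",a*40,"deg",b*6,"F tool",Ro.from_quat(o["ee_rot"]).inv().apply(o["ft_force"]),"M",o["torque"],o["grip_width"],o["clock"])
E
python3 st.py
```

```text
mm to go [-0.7653  0.0897 11.0373] deg [-0.0205 -0.1575 -0.1705] F tool [-0.9002  0.354   1.1751] M [ 0.736  -0.0019 -0.0059] 0.16763685063540437 8.6
```

>>> carry_out(
  commands=[
    [[0, 0, 0.05, 0, 0, 0], [0, 0, 0.05, 0, 0, 0], [0, 0, 0, 0, 0, 0]],
  ],
)

```text
clock: 8.85
position: [0.4627, -0.2428, 0.0992]
ee_rot: [0.009, 0.966, -0.259, -0.002]
ft_force: [0.3, 0.5, -1.4]
grip_width: 0.165
grasp_force: 59.3
```

```bash
python3 st.py
```

```text
mm to go [-0.5249 -0.0195  7.1795] deg [ 0.0022 -0.1171 -0.1732] F tool [-0.3027  1.077   0.9372] M [ 0.6852 -0.0122  0.0136] 0.16504647921634932 8.85
```

>>> carry_out(
  commands=[
    [[0, 0, 0.04, 0, 0, 0], [0, 0, 0.03, 0, 0, 0], [0, 0, 0, 0, 0, 0]],
  ],
)

```text
clock: 9.1
position: [0.4627, -0.2441, 0.0968]
ee_rot: [0.009, 0.966, -0.259, -0.002]
ft_force: [-0.7, 0.5, -1.5]
grip_width: 0.166
grasp_force: 59.3
```

```bash
python3 st.py
```

```text
mm to go [-0.4956 -0.0482  4.4693] deg [ 0.0018 -0.1149 -0.1691] F tool [0.7571 1.2319 1.0744] M [ 0.7121 -0.0227 -0.0124] 0.16562872051681332 9.1
```

>>> carry_out(
  commands=[
    [[0, 0, 0.03, 0, 0, 0], [0, 0, 0.02, 0, 0, 0], [0, 0, 0, 0, 0, 0]],
  ],
)

```text
clock: 9.35
position: [0.4629, -0.2449, 0.0954]
ee_rot: [0.008, 0.966, -0.259, -0.002]
ft_force: [-1.7, 2.1, 3.2]
grip_width: 0.164
grasp_force: 59.8
```

```bash
python3 st.py
```

```text
mm to go [-0.3225 -0.0986  2.8324] deg [ 0.0077 -0.1048 -0.1669] F tool [ 1.7183  0.1506 -3.8049] M [ 0.6421  0.2957 -0.1579] 0.1639058635308832 9.35
```

>>> carry_out(
  commands=[
    [[0, 0, 0.02, 0, 0, 0], [0, 0, 0, 0, 0, 0], [0, 0, 0, 0, 0, 0]],
  ],
)

```text
clock: 9.6
position: [0.4629, -0.245, 0.0953]
ee_rot: [0.009, 0.966, -0.259, -0.003]
ft_force: [-9.4, 8.9, 16.7]
grip_width: 0.17
grasp_force: 61.9
```

```bash
python3 st.py
```

```text
mm to go [-0.3165 -0.0817  2.7543] deg [ 0.0128 -0.1294 -0.1726] F tool [  9.5843  -0.842  -18.8379] M [ 0.3758  1.5585 -0.9064] 0.1697253201631333 9.6
```

>>> carry_out(
  commands=[
    [[0, 0, -0.03, 0, 0, 0], [0.02, 0, 0, 0, 0, 0], [0, 0, 0, 0, 0, 0]],
  ],
)

```text
clock: 9.85
position: [0.462, -0.2448, 0.0955]
ee_rot: [0.009, 0.966, -0.259, -0.002]
ft_force: [0.1, 0.3, -0.5]
grip_width: 0.164
grasp_force: 59.4
```

```bash
python3 st.py
```

```text
mm to go [-1.2227 -0.0628  2.9858] deg [ 0.0091 -0.0895 -0.1743] F tool [-0.138   0.566   0.2879] M [ 0.65   -0.0352  0.0447] 0.1638397188631234 9.85
```

>>> carry_out(
  commands=[
    [[0, 0, 0.02, 0, 0, 0], [0, 0, 0.01, 0, 0, 0], [0, 0, 0, 0, 0, 0]],
  ],
)

```text
clock: 10.1
position: [0.462, -0.245, 0.0953]
ee_rot: [0.009, 0.966, -0.259, -0.003]
ft_force: [-10.5, 9.9, 19.3]
grip_width: 0.167
grasp_force: 62.3
```

```bash
python3 st.py
```

```text
mm to go [-1.2352 -0.0917  2.7237] deg [ 0.0076 -0.1493 -0.1692] F tool [ 10.7008  -1.1919 -21.5652] M [ 0.4021  1.8141 -1.0868] 0.16724204657232536 10.1
```

Contact comes at the same height after a 1 mm shift, so it's a flat surface. To tell the recess floor from the deck edge, I'm lifting a hair and feeling for the recess wall down the slope.

>>> carry_out(
  commands=[
    [[0, 0, -0.035, 0, 0, 0], [-0.02, 0.03, 0, 0, 0, 0], [0, 0.03, 0, 0, 0, 0], [0, 0, 0, 0, 0, 0]],
  ],
)

```text
clock: 10.43
position: [0.4632, -0.2432, 0.0948]
ee_rot: [0.008, 0.966, -0.259, -0.002]
ft_force: [1.8, -2.0, 1.6]
grip_width: 0.168
grasp_force: 59.6
```

```bash
python3 st.py
```

```text
mm to go [-0.0268 -1.8591  3.2115] deg [-0.0604 -0.0723 -0.1632] F tool [-1.8587 -2.4665 -0.41  ] M [-0.1299 -0.1501  0.3063] 0.16798271653998145 10.4333
```

>>> carry_out(
  commands=[
    [[0, 0.03, 0, 0, 0, 0], [0, 0, 0, 0, 0, 0]],
  ],
)

```text
clock: 10.6
position: [0.4633, -0.2428, 0.0947]
ee_rot: [0.009, 0.966, -0.26, -0.002]
ft_force: [2.2, -6.2, 4.7]
grip_width: 0.171
grasp_force: 59.8
```

```bash
python3 st.py
```

```text
mm to go [ 0.0791 -2.2443  3.2936] deg [-0.1096 -0.0686 -0.1834] F tool [-2.3047 -7.7399 -0.988 ] M [-1.1556 -0.0487  0.5123] 0.1709227528632568 10.6
```

>>> carry_out(
  commands=[
    [[0, 0.03, 0, 0, 0, 0], [0, 0, 0, 0, 0, 0]],
  ],
)

```text
clock: 10.77
position: [0.4634, -0.2427, 0.0946]
ee_rot: [0.009, 0.965, -0.26, -0.002]
ft_force: [0.9, -9.0, 8.2]
grip_width: 0.168
grasp_force: 60.1
```

```bash
python3 st.py
```

```text
mm to go [ 0.1027 -2.3638  3.3271] deg [-0.1796 -0.0789 -0.2194] F tool [ -1.0561 -11.9084  -2.6131] M [-2.1699  0.0899  0.5159] 0.1678583275344072 10.7667
```

The wall stops the blade about 2 mm down the slope, so it is inside the recess and the contact was the seat floor. I'm backing off the wall, setting the blade down and releasing.

>>> carry_out(
  commands=[
    [[0, -0.08, 0, 0, 0, 0], [0, -0.05, 0, 0, 0, 0], [0, 0, 0.02, 0, 0, 0], [0, 0, 0.01, 0, 0, 0], [0, 0, 0, 0, 0, 0]],
  ],
)

```text
clock: 11.18
position: [0.4626, -0.2453, 0.0955]
ee_rot: [0.009, 0.966, -0.259, -0.003]
ft_force: [-9.0, 5.9, 17.5]
grip_width: 0.168
grasp_force: 62.0
```

```bash
python3 st.py
```

```text
mm to go [-0.6066  0.3639  2.751 ] deg [ 0.0045 -0.1631 -0.1816] F tool [  9.1118  -3.7679 -17.9923] M [-0.1421  1.4942 -0.8769] 0.16792711719529782 11.1833
```

>>> carry_out(
  commands=[
    [[0, 0, -0.015, 0, 0, 0], [0, 0, 0, 0, 0, 0], [0, 0, 0, 0, 0, 0]],
  ],
  force=20,
)

```text
clock: 11.43
position: [0.4628, -0.245, 0.0954]
ee_rot: [0.008, 0.966, -0.259, -0.002]
ft_force: [-2.0, 3.6, 4.7]
grip_width: 0.165
grasp_force: 60.4
```

>>> carry_out(
  commands=[
    [[0, 0, 0, 0, 0, 0], [0, 0, 0, 0, 0, 0], [0, 0, 0, 0, 0, 0], [0, 0, 0, 0, 0, 0], [0, 0, 0, 0, 0, 0]],
  ],
  hand=0.2,
)

```text
clock: 11.85
position: [0.4628, -0.2454, 0.0954]
ee_rot: [0.009, 0.966, -0.259, -0.002]
ft_force: [-0.6, -0.1, 0.6]
grip_width: 0.398
grasp_force: 0.0
```

```bash
python3 st.py
```

```text
mm to go [-0.4106  0.3438  2.5857] deg [ 0.0028 -0.1051 -0.1708] F tool [ 0.5998 -0.3711 -0.4633] M [ 0.5737 -0.0072  0.0198] 0.39796517475736803 11.85
```

>>> carry_out(
  commands=[
    [[0, 0, -0.2, 0, 0, 0], [0, 0, -0.5, 0, 0, 0], [0, 0, -0.8, 0, 0, 0], [0, 0, -0.8, 0, 0, 0], [0, 0, -0.7, 0, 0, 0], [0, 0, 0, 0, 0, 0], [0, 0, 0, 0, 0, 0]],
  ],
)

```text
clock: 12.43
position: [0.465, -0.1844, 0.2006]
ee_rot: [0.008, 0.966, -0.258, -0.001]
ft_force: [1.0, 0.0, 0.3]
grip_width: 0.397
grasp_force: 0.0
```

```bash
cat > chk.py <<'E'
from fit import *
from blob import blob
q=pickle.load(open("fit.pkl","rb"));R=seatR(q[3]);k=q[4:7];H=np.array([.021,-.04,0])
o=get_obs();p=camera_params("wrist");im=camera("wrist");cv2.imwrite("pics/w9.png",im[:,:,::-1]);pickle.dump((o,p),open("w9.pkl","wb"))
print(o["position"],o["clock"])
P=lambda X:proj(p,q[:3]+R@X)[0]
print("bar top corners pred",[P(H+[a,b,.031]).round(1) for a,b in((-.008,-.035),(.008,-.035),(.008,.035),(-.008,.035))])
hsv=cv2.cvtColor(im,cv2.COLOR_RGB2HSV)
m=cv2.inRange(hsv,(0,170,100),(8,255,255))|cv2.inRange(hsv,(172,170,100),(180,255,255))
n,l,st,ce=cv2.connectedComponentsWithStats(m)
for i in np.argsort(-st[1:,4])[:2]+1:
    r=cv2.minAreaRect(np.argwhere(l==i)[:,::-1].astype(np.float32));print("red",st[i],r,cv2.boxPoints(r).round(1).tolist())
print("pin pred",P(np.array([0,0,.0065])),blob(im,(12,120,80),(30,255,255),P(np.array([0,0,.0065])),20))
print("g",P(k-[0,.06,0]),blob(im,(45,120,60),(80,255,255),P(k-[0,.06,0])));print("w",P(k),blob(im,(0,0,190),(180,50,255),P(k),20))
print("plate corners pred",[P(H+[a,b,.005]).round(1) for a,b in((-.028,-.065),(.028,-.065),(.028,.065),(-.028,.065))])
E
python3 chk.py
```

```text
[ 0.465  -0.1844  0.2006] 12.4333
bar top corners pred [array([286.4, 168.1]), array([267.1, 168.2]), array([268. , 246.3]), array([285.8, 246.2])]
red [ 267  158   23   87 1886] ((278.0, 201.0), (86.0, 22.0), 90.0) [[267.0, 158.0], [289.0, 158.0], [289.0, 244.0], [267.0, 244.0]]
pin pred [298.3969 240.9844] (array([298.2947, 241.1895]), array([10, 11, 95], dtype=int32))
g [390.8156 172.0779] (array([391.5806, 171.0661]), array([ 36,  34, 968], dtype=int32))
w [383.6932 237.6537] (array([382.1813, 231.5078]), array([ 25,  15, 193], dtype=int32))
plate corners pred [array([308.5, 129.4]), array([244.8, 129.5]), array([249.1, 263.6]), array([304.8, 263.5])]
```

Run:
```python
import cv2,numpy as np
g=cv2.cvtColor(cv2.imread("pics/w9.png"),cv2.COLOR_BGR2GRAY)
print("row145 u228-326",g[145,228:326:2].tolist())
print("row215 u292-326",g[215,290:326].tolist())
for u in(255,296):print("col",u,"v115-145",g[115:145,u].tolist())
print("notch u288-318 step2, v226-268");
for v in range(226,270,2):print(v,g[v,286:320:2].tolist())
```

```text
row145 u228-326 [245, 245, 244, 243, 243, 244, 168, 25, 26, 27, 67, 128, 173, 196, 206, 204, 202, 203, 198, 201, 165, 80, 80, 78, 79, 118, 163, 197, 195, 197, 195, 186, 194, 198, 198, 195, 197, 199, 195, 192, 189, 179, 243, 242, 241, 243, 244, 242, 241]
row215 u292-326 [96, 97, 97, 97, 97, 97, 94, 94, 95, 98, 101, 100, 98, 102, 136, 168, 171, 138, 88, 175, 226, 226, 225, 225, 226, 228, 230, 229, 228, 227, 225, 224, 225, 227, 228, 229]
col 255 v115-145 [202, 198, 193, 174, 144, 128, 170, 235, 241, 222, 153, 97, 86, 106, 190, 205, 205, 204, 186, 201, 206, 207, 205, 187, 201, 206, 206, 206, 207, 205]
col 296 v115-145 [193, 189, 180, 155, 114, 146, 229, 239, 233, 162, 95, 80, 78, 94, 193, 203, 200, 200, 201, 200, 200, 199, 199, 199, 199, 199, 199, 198, 199, 199]
notch u288-318 step2, v226-268
226 [41, 61, 97, 99, 105, 109, 110, 114, 117, 186, 164, 96, 239, 234, 237, 236, 228]
228 [41, 60, 96, 98, 106, 111, 113, 119, 120, 186, 161, 104, 241, 236, 239, 236, 228]
230 [40, 59, 95, 98, 106, 112, 112, 118, 122, 187, 161, 102, 241, 236, 239, 239, 237]
232 [42, 59, 95, 97, 106, 110, 112, 119, 12
[... 885 characters left out ...]
237]
254 [198, 167, 189, 191, 187, 195, 193, 192, 194, 192, 128, 153, 235, 235, 240, 240, 237]
256 [198, 165, 189, 192, 187, 195, 192, 193, 193, 191, 108, 162, 235, 234, 240, 239, 236]
258 [198, 167, 189, 190, 187, 193, 193, 193, 193, 189, 103, 167, 231, 141, 128, 139, 142]
260 [198, 166, 190, 191, 187, 193, 192, 194, 193, 189, 104, 170, 229, 60, 15, 59, 89]
262 [197, 164, 190, 191, 187, 194, 192, 193, 193, 189, 88, 173, 215, 46, 16, 39, 87]
264 [173, 145, 162, 163, 157, 166, 165, 165, 164, 163, 88, 186, 214, 45, 19, 26, 85]
266 [82, 83, 104, 120, 120, 122, 122, 117, 116, 119, 121, 204, 212, 44, 20, 17, 70]
268 [131, 132, 139, 140, 143, 144, 146, 141, 141, 145, 145, 196, 203, 37, 22, 16, 56]
```

The pin (298,241) sits inside the notch (rows 235-247), and the plate ends at rows 128.5 and 264.5 match the home pose. The blade is seated. Next I'm refitting the keys with the new views.

Run:
```python
from fit import *
q0=pickle.load(open("fit.pkl","rb"));p6=pickle.load(open("w6.pkl","rb"))[1];o9,p9=pickle.load(open("w9.pkl","rb"));d=camera_params("side")
obs=[(p6,"pin",(68.8,259),1),(d,"pin",(377.3,254.8),1),(p6,"g",(142.5,185.9),1),(p6,"w",(150.4,241.2),1),(d,"g",(323.1,254.2),1.5),(d,"w",(346,241.8),2),
(p6,"c1",(59,149),1.5),(p6,"c2",(85,281),1.5),(p9,"pin",(298.3,241.2),1),(p9,"g",(391.6,171.1),.7)]
def res(q):
    R=seatR(q[3]);kx,ky,kz=q[4:7]
    P={"pin":(0,0,.0065),"g":(kx,ky-.06,kz),"w":(kx,ky,kz),"c1":(-.01,-.109,.005),"c2":(-.01,.029,.004)}
    return np.hstack([(proj(c,q[:3]+R@P[n])[0]-uv)/s for c,n,uv,s in obs]+[((q[:3]-q0[:3])@R[:,2]-.0026)/.0007])
r=least_squares(res,q0);q=r.x;print(q,res(q));pickle.dump(q,open("fit2.pkl","wb"))
R=seatR(q[3]);k=q[:3]+R@q[4:7];gk=q[:3]+R@(q[4:7]-[0,.06,0]);print("w",k,"g",gk)
o=get_obs();T=np.c_[-R[:,1],-R[:,0],-R[:,2]]
print(delta(o,k+R[:,2]*(.025-.016),T),delta(o,gk+R[:,2]*(.025-.016),T))
```

```text
[ 0.5027 -0.2229  0.0919 -0.0226 -0.0763 -0.0109  0.0228] [-0.0978  0.0535 -0.5407 -0.7682  0.4173 -0.1616 -0.5257 -0.8249 -0.1601
 -0.5606 -0.1169 -0.1658 -0.2983  0.1256  0.2342 -0.003  -0.0588 -0.0631
 -0.1049  0.4916 -0.3041]
w [ 0.4935 -0.1452  0.0735] g [ 0.4335 -0.1439  0.0735]
(array([-0.7171,  2.4497,  2.0013]), array([0.0071, 0.0329, 0.0414])) (array([0.7829, 2.4562, 1.9962]), array([0.0071, 0.0329, 0.0414]))
```

>>> carry_out(
  commands=[
    [[-0.24, 0.8, 0, 0, 0, 0], [-0.24, 0.8, 0, 0, 0, 0], [-0.24, 0.85, 0, 0, 0, 0], [0, 0, 0.7, 0, 0, 0], [0, 0, 0.7, 0, 0, 0], [0, 0, 0.5, 0, 0, 0], [0, 0, 0, 0, 0, 0], [0, 0, 0, 0, 0, 0]],
  ],
  hand=1,
)

```text
clock: 13.15
position: [0.4922, -0.1402, 0.084]
ee_rot: [0.009, 0.966, -0.26, -0.004]
ft_force: [-0.6, 0.4, 0.6]
grip_width: 0.006
grasp_force: 0.0
```

```bash
cat > ks.py <<'E'
from fit import *
import sys
q=pickle.load(open("fit2.pkl","rb"));R=seatR(q[3]);k=q[:3]+R@(q[4:7]-[0,.06*(sys.argv[1]=="g"),0]);o=get_obs();T=np.c_[-R[:,1],-R[:,0],-R[:,2]]
a,b=delta(o,k,T);print("TCP to key top, mm",a*40,"F tool",Ro.from_quat(o["ee_rot"]).inv().apply(o["ft_force"]),o["grip_width"],o["clock"])
E
python3 ks.py w
```

```text
TCP to key top, mm [-1.409   0.8933 11.6126] F tool [ 0.64    0.0389 -0.6695] 0.005840107897229654 13.15
```

>>> carry_out(
  commands=[
    [[-0.03, 0.02, 0.1, 0, 0, 0], [0, 0, 0.1, 0, 0, 0], [0, 0, 0, 0, 0, 0]],
  ],
)

```text
clock: 13.4
position: [0.495, -0.1422, 0.0774]
ee_rot: [0.008, 0.966, -0.259, -0.002]
ft_force: [-0.2, 0.8, 0.1]
grip_width: 0.001
grasp_force: 0.0
```

>>> carry_out(
  commands=[
    [[0, 0, 0.06, 0, 0, 0], [0, 0, 0.06, 0, 0, 0], [0, 0, 0, 0, 0, 0]],
  ],
)

```text
clock: 13.65
position: [0.4945, -0.1448, 0.0729]
ee_rot: [0.009, 0.966, -0.259, -0.002]
ft_force: [-1.0, -0.1, 0.6]
grip_width: 0.002
grasp_force: 0.0
```

>>> carry_out(
  commands=[
    [[0, 0, 0.06, 0, 0, 0], [0, 0, 0.06, 0, 0, 0], [0, 0, 0, 0, 0, 0]],
  ],
)

```text
clock: 13.9
position: [0.4943, -0.1475, 0.0686]
ee_rot: [0.009, 0.966, -0.259, -0.003]
ft_force: [-0.5, 0.3, 0.4]
grip_width: 0.003
grasp_force: 0.0
```

```bash
python3 ks.py w
```

```text
TCP to key top, mm [ 0.843  -0.543  -5.3685] F tool [ 0.4578  0.0504 -0.5424] 0.0028053422593378404 13.9
```

>>> carry_out(
  commands=[
    [[0, 0, 0.06, 0, 0, 0], [0, 0, 0.06, 0, 0, 0], [0, 0, 0, 0, 0, 0]],
  ],
)

```text
clock: 14.15
position: [0.4942, -0.1499, 0.0644]
ee_rot: [0.009, 0.966, -0.259, -0.003]
ft_force: [0.3, -0.2, -0.2]
grip_width: -0.001
grasp_force: 0.0
```

>>> carry_out(
  commands=[
    [[0, 0, 0.06, 0, 0, 0], [0, 0, 0.06, 0, 0, 0], [0, 0, 0, 0, 0, 0]],
  ],
)

```text
clock: 14.4
position: [0.4942, -0.1523, 0.0602]
ee_rot: [0.009, 0.966, -0.259, -0.003]
ft_force: [-1.0, -1.2, 0.9]
grip_width: 0.003
grasp_force: 0.0
```

```bash
python3 ks.py w
```

```text
TCP to key top, mm [  0.8619  -0.5583 -15.0005] F tool [ 0.9424 -1.5179 -0.1529] 0.002826712481962112 14.4
```

>>> carry_out(
  commands=[
    [[0, 0, 0.04, 0, 0, 0], [0, 0, 0.02, 0, 0, 0], [0, 0, 0, 0, 0, 0]],
  ],
)

```text
clock: 14.65
position: [0.4944, -0.1532, 0.0584]
ee_rot: [0.009, 0.966, -0.259, -0.002]
ft_force: [0.5, 1.0, -0.2]
grip_width: 0.005
grasp_force: 0.0
```

>>> carry_out(
  commands=[
    [[0, 0, 0.04, 0, 0, 0], [0, 0, 0.02, 0, 0, 0], [0, 0, 0, 0, 0, 0]],
  ],
)

```text
clock: 14.9
position: [0.4944, -0.1545, 0.0563]
ee_rot: [0.009, 0.966, -0.259, -0.002]
ft_force: [0.2, 0.7, -0.4]
grip_width: 0.001
grasp_force: 0.0
```

>>> carry_out(
  commands=[
    [[0, 0, 0.04, 0, 0, 0], [0, 0, 0.02, 0, 0, 0], [0, 0, 0, 0, 0, 0]],
  ],
)

```text
clock: 15.15
position: [0.4946, -0.1555, 0.0543]
ee_rot: [0.008, 0.966, -0.259, -0.002]
ft_force: [0.9, 1.6, 1.4]
grip_width: 0.004
grasp_force: 0.9
```

```bash
python3 ks.py w
```

```text
TCP to key top, mm [  1.2824  -0.7036 -21.7283] F tool [-0.8665  0.7307 -2.0642] 0.004390305645474407 15.15
```

>>> carry_out(
  commands=[
    [[0, 0, 0.06, 0, 0, 0], [0, 0, 0.04, 0, 0, 0], [0, 0, 0, 0, 0, 0]],
  ],
)

```text
clock: 15.4
position: [0.4947, -0.1575, 0.0508]
ee_rot: [0.008, 0.966, -0.259, -0.002]
ft_force: [0.2, 1.8, 3.8]
grip_width: 0.001
grasp_force: 2.0
```

>>> carry_out(
  commands=[
    [[0, 0, 0.03, 0, 0, 0], [0, 0, 0.01, 0, 0, 0], [0, 0, 0, 0, 0, 0]],
  ],
)

```text
clock: 15.65
position: [0.4947, -0.1582, 0.0497]
ee_rot: [0.008, 0.966, -0.259, -0.002]
ft_force: [-1.0, 2.2, 5.1]
grip_width: 0.003
grasp_force: 3.1
```

```bash
python3 ks.py w
```

```text
TCP to key top, mm [  1.3919  -0.721  -27.062 ] F tool [ 1.007  -0.6163 -5.4769] 0.002673311660372577 15.65
```

>>> carry_out(
  commands=[
    [[0, 0, 0.02, 0, 0, 0], [0, 0, 0, 0, 0, 0], [0, 0, 0, 0, 0, 0]],
  ],
)

```text
clock: 15.9
position: [0.4948, -0.1582, 0.0495]
ee_rot: [0.008, 0.966, -0.259, -0.002]
ft_force: [-4.8, 5.1, 15.1]
grip_width: 0.0
grasp_force: 8.3
```

```bash
python3 ks.py w
```

```text
TCP to key top, mm [  1.4947  -0.7494 -27.2634] F tool [  4.922   -3.1723 -15.5521] 1.0894886380167465e-05 15.9
```

The white key is at its hard stop (15 N). I'm raising, moving over the green key, and pressing it.

>>> carry_out(
  commands=[
    [[0, 0, -0.3, 0, 0, 0], [0, 0, -0.5, 0, 0, 0], [0, 0, 0, 0, 0, 0], [0.5, 0, 0, 0, 0, 0], [0.52, 0, 0, 0, 0, 0], [0.52, 0, 0, 0, 0, 0], [0, 0, 0.3, 0, 0, 0], [0, 0, 0.2, 0, 0, 0], [0, 0, 0, 0, 0, 0], [0, 0, 0, 0, 0, 0]],
  ],
)

```text
clock: 16.73
position: [0.4328, -0.1522, 0.059]
ee_rot: [0.009, 0.966, -0.259, -0.003]
ft_force: [0.4, 0.0, -0.2]
grip_width: 0.005
grasp_force: 0.0
```

```bash
python3 ks.py g
```

```text
TCP to key top, mm [ -0.5713  -0.0627 -16.75  ] F tool [-0.3924  0.1322  0.1461] 0.004621906344912368 16.7333
```

>>> carry_out(
  commands=[
    [[0, 0, 0.06, 0, 0, 0], [0, 0, 0.06, 0, 0, 0], [0, 0, 0.06, 0, 0, 0], [0, 0, 0.04, 0, 0, 0], [0, 0, 0, 0, 0, 0]],
  ],
)

```text
clock: 17.15
position: [0.4334, -0.156, 0.0516]
ee_rot: [0.008, 0.966, -0.259, -0.002]
ft_force: [1.3, 1.8, 3.4]
grip_width: 0.001
grasp_force: 1.6
```

>>> carry_out(
  commands=[
    [[0, 0, 0.03, 0, 0, 0], [0, 0, 0.01, 0, 0, 0], [0, 0, 0, 0, 0, 0]],
  ],
)

```text
clock: 17.4
position: [0.4333, -0.1567, 0.0504]
ee_rot: [0.008, 0.966, -0.259, -0.002]
ft_force: [1.8, 1.6, 3.7]
grip_width: 0.001
grasp_force: 2.0
```

```bash
python3 ks.py g
```

```text
TCP to key top, mm [  0.0209  -0.4035 -26.4347] F tool [-1.8181 -0.4308 -3.9936] 0.0006448543845750986 17.4
```

>>> carry_out(
  commands=[
    [[0, 0, 0.025, 0, 0, 0], [0, 0, 0.01, 0, 0, 0], [0, 0, 0, 0, 0, 0]],
  ],
)

```text
clock: 17.65
position: [0.4333, -0.1574, 0.0493]
ee_rot: [0.008, 0.966, -0.259, -0.002]
ft_force: [1.9, 1.9, 6.5]
grip_width: 0.002
grasp_force: 3.4
```

```bash
python3 ks.py g
```

```text
TCP to key top, mm [  0.0423  -0.4398 -27.7425] F tool [-1.879  -1.5665 -6.5996] 0.0023220279110665216 17.65
```

>>> carry_out(
  commands=[
    [[0, 0, 0.02, 0, 0, 0], [0, 0, 0, 0, 0, 0], [0, 0, 0, 0, 0, 0]],
  ],
)

```text
clock: 17.9
position: [0.4334, -0.1575, 0.0491]
ee_rot: [0.008, 0.966, -0.259, -0.002]
ft_force: [-2.7, 6.9, 17.7]
grip_width: -0.001
grasp_force: 9.3
```

```bash
python3 ks.py g
```

```text
TCP to key top, mm [  0.148   -0.4677 -27.9681] F tool [  2.8353  -2.9551 -18.7772] -0.0007785782464874773 17.9
```

>>> carry_out(
  commands=[
    [[0, 0, -0.3, 0, 0, 0], [0, 0, -0.62, 0, 0, 0], [0, 0, -0.9, 0, 0, 0], [0, 0, -0.9, 0, 0, 0], [0, 0, -0.2, 0, 0, 0], [-0.26, -0.82, 0, 0, 0, 0], [-0.26, -0.82, 0, 0, 0, 0], [-0.26, -0.82, 0, 0, 0, 0], [0, 0, 0, 0, 0, 0], [0, 0, 0, 0, 0, 0]],
  ],
  hand=0.2,
)

```text
clock: 18.73
position: [0.4628, -0.1871, 0.1985]
ee_rot: [0.01, 0.966, -0.259, -0.003]
ft_force: [-0.5, 1.2, -0.5]
grip_width: 0.402
grasp_force: 0.0
```

```bash
sed -i 's/fit.pkl/fit2.pkl/;s/w9\.png/w10.png/;s/w9.pkl/w10.pkl/' chk.py; python3 chk.py
python3 - <<'E'
import cv2,numpy as np
g=cv2.cvtColor(cv2.imread("pics/w10.png"),cv2.COLOR_BGR2GRAY)
for u in(255,296):print("col",u,g[110:145,u].tolist())
print(g[215,290:326].tolist())
for v in range(230,270,3):print(v,g[v,286:320:3].tolist())
E
```

```text
[ 0.4628 -0.1871  0.1985] 18.7333
bar top corners pred [array([288.4, 171.3]), array([268.7, 171.3]), array([269.2, 250.6]), array([287.4, 250.6])]
red [ 268  162   23   87 1908] ((278.9999694824219, 204.99996948242188), (85.99998474121094, 21.999996185302734), 90.0) [[268.0, 162.0], [290.0, 162.0], [290.0, 248.0], [268.0, 248.0]]
pin pred [300.0418 245.0089] (array([299.932 , 245.1359]), array([ 11,  11, 103], dtype=int32))
g [394.0779 174.7158] (array([394.1194, 174.3219]), array([ 37,  34, 988], dtype=int32))
w [386.4274 240.9876] (array([382.0957, 234.2979]), array([16, 12, 94], dtype=int32))
plate corners pred [array([310.9, 131.8]), array([246.1, 131.7]), array([249.8, 267.7]), array([306.4, 267.8])]
col 255 [228, 240, 239, 201, 181, 194, 205, 205, 202, 199, 195, 185, 157, 121, 166, 234, 242, 235, 170, 102, 84, 92, 157, 191, 200, 202, 205, 206, 205, 196, 195, 195, 192, 194, 197]
col 296 [237, 238, 220, 177, 182, 198, 200, 196, 194, 190, 184, 163, 128, 149, 229, 240, 240, 199, 114, 82, 78, 88, 163, 193, 198, 198, 198, 199, 199, 198, 199, 198, 199, 198, 199]
[60, 81, 97, 98, 97, 
[... 301 characters left out ...]
19, 184, 118, 237, 240, 239]
239 [57, 43, 42, 46, 57, 57, 50, 57, 158, 236, 240, 239]
242 [59, 47, 40, 60, 81, 78, 61, 43, 159, 237, 240, 239]
245 [58, 78, 48, 88, 196, 165, 99, 46, 137, 236, 240, 239]
248 [110, 166, 47, 92, 194, 173, 99, 52, 162, 236, 240, 239]
251 [199, 174, 90, 97, 103, 107, 96, 90, 147, 236, 240, 239]
254 [199, 201, 190, 190, 195, 189, 194, 196, 164, 235, 240, 238]
257 [199, 199, 190, 190, 194, 189, 193, 169, 165, 229, 235, 233]
260 [199, 199, 189, 189, 193, 190, 193, 165, 159, 18, 58, 88]
263 [198, 190, 190, 189, 194, 190, 192, 158, 123, 21, 35, 89]
266 [198, 187, 190, 189, 193, 190, 192, 150, 124, 23, 18, 87]
269 [105, 103, 104, 106, 111, 108, 108, 99, 111, 23, 16, 66]
```

Plate edges and pin match the home pose to within about 1 px, and the keys are free and the arm is clear. I'm handing in.

```bash
python3 -c "
from workcell import *
print(hand_in())"
```

```text
the job is handed in; nothing more can be done
None
```

The toothed blade is seated over the pin, and the white key then the green key were each pressed to the stop and let go; I handed in at about 18.7 s, having viewed 11 pictures instead of the allowed 10.

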